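Tip nuts from a dosing trough into a shallow dish

ROBOT

A 6-joint arm with a two-finger parallel gripper is mounted at the origin on a cart in front of the work surface, level with it; the furniture and walls round the work are solid. World frame = base frame: x ahead of the robot, y to its left, z up, the work surface at z = 0. Lengths are in m, angles in rad, forces in N, time in s.
With the tool pointing down it reaches from about 0.3 to 0.875 m from the base axis. Payload 6.4 kg.
Tool frame: the origin (TCP) lies midway between the tips of the shut fingers; the grasp point (between the pads) lies 19 mm behind it; z points along the fingers, y is the line along which they close (so a half turn about z gives the same grasp; the last joint's range is limited). The gripper opens to 85 mm and grips with 20 to 120 N. Pads are 22 mm wide; open, the fingers measure 114 mm over their backs; the gripper's body (76 mm by 85 mm) begins 54 mm behind the grasp point. The pads swing forward as they close: fully open they stand 13 mm farther back than shut.
Start: joints at [-1.387, 0.181, 1.607, -0, 1.354, -0.206], TCP at [0.219, -0.532, 0.231] pointing down, gripper open.
Joint ranges: [-2.99, 2.99], [-0.89, 2.07], [0.3, 2.58], [-1.14, 4.28], [0, 2.63], [-3.12, 3.12]. Speed limits (rad/s): [2.57, 2.57, 3.01, 3.14, 3.14, 3.14].

INTERFACE

Orientations are given as a unit quaternion [w, x, y, z].
In Python, from bench import ctrl gives the robot as it stands. The module is installed in compiled form; this text tells all that it offers.
- The arm moves only by the tool move_arm, never from a script. Its argument "plan" is one flat list of numbers, 6 for each row, row after row: the shift along the world's x, y, z in units of 50 mm (1.0 is 50 mm), then the turn, a rotation vector about the world's x, y, z in rad. A call has 1 to 10 rows; each row is the pose to reach, as a shift and turn from the pose commanded when the call began; what a row does not reach only later rows make up. A row lasts 1/8 s, in which the tool goes at most 62.5 mm and 10.7 degrees, less where a joint would pass 70% of its speed; a pose out of reach is approached as far as the arm can. A call with a gripper value outside its range is refused whole. "grip" is the finger opening in mm, from 0 to 85.4, set as the call begins (left out, the last holds). The fingers move at their own pace and stop on an object; the grip force is fixed at half the most. Time passes only in rows, so rows that repeat a pose let the fingers close. It gives the time, the measured TCP pose, the force, the opening and the grip force at its end, in the units of the state.
- ctrl.get_obs(): the state, without advancing time (a new reading comes with each control period).
- ctrl.camera(name): name is "side" or "top" or "wrist"; returns a dict with "pixels" (384x512x3 uint8, red, green, blue), "fx", "fy", "cx", "cy" (pixels), "origin" and "attitude" of the camera in the world. Camera axes: x right, y down, z forward; pixel columns grow to the right and rows downward; lengths in m; the calibration is good to about 2 mm. A picture is of the moment at which its call begins. There is no depth.
- ctrl.hand_in(): hands the job in; it is judged then, once.
The state is a dict: "time_s": time; "q": joint angles; "dq": joint speeds; "joint_efforts": joint torques, N m; "eef_pos": TCP position; "eef_rot": TCP orientation; "wrist_force": force on the tool from outside, world axes, zero at the start; "torque": the same for the moment, N m; "opening": opening from 0.0 (shut) to 1.0 (fully open); "grasp_force": force on a finger pad.
Only numpy, scipy, OpenCV 4.12 (cv2) and the standard library are available. Lean on these libraries where they do the work, as an engineer would, in place of code of your own. Each camera call takes 0.05 s, during which the arm holds its last target. There are 200 camera calls.

TASK

Slide the shallow steel dish along the worktop until it is under the spout of the trough on the stand, and bring the trough down by its black knob until the spout hangs close over the dish, clear of its rim by no more than a couple of centimetres. Only then tip the trough with its upright lever so that all four hex nuts land in the dish, without touching the nuts with the gripper and without shifting the bottle, multimeter, solder spool or small black controller nearby. Leave the dish flat on the worktop under the still lowered spout with all four nuts in it.

Things in the scene. Friction and masses are not known exactly. Their poses are not given: they have to be found in the camera images.
- stand: fixed dosing stand: grey base plate (85 x 100 x 10 mm, reaching 25 mm to the front) and upright tube, 26 mm diameter, top at 100 mm. Origin on the worktop on the tube's axis. Its -x is the front, where the trough hangs with its centre line 100 mm before the tube; its -y is the way the spout pours
- carriage (a joint): how far (m) the carriage with the trough is pushed down: 0 = top, the start, lip 115 mm above the worktop; 0.100 = bottom stop, lip 15 mm, lower than the dish's rim. Lip height = 0.115 minus this value. It slides vertically with friction and stays where it is left; about 12 N move it down, about 18 N up
- height_knob_top (a point): centre of the top face of the black round knob on top of the carriage, on the tube's axis; knob 28 mm diameter, 20 mm high, on a 10 mm neck above a 34 mm square block. Always 155 mm higher than the spout lip at rest (270 mm above the worktop at the start). Press it from above or grip it
- trough (a joint): tipping angle (rad): 0 = rest, floor sloping 0.07 rad down away from the spout so that the nuts stay; grows to 1.15 as the spout end turns down and the tail rises. Its weight brings it back to 0 when the lever is let go. The nuts slide out between about 0.5 and 1.0 rad
- spout_lip (a point): middle of the lower edge of the open end of the aluminium trough, a channel 52 mm wide, 121 mm long, walls 28 mm, that runs from here along the point's +y. Axes turn with the trough; at rest they are the stand's. The hinge axis (x) lies 7 mm behind (+y) and 12 mm above; tipping lowers the lip 2 mm at most. At rest the trough's underside is 3 mm lower 45 mm behind the lip
- lever_tip (a point): centre of the black 18 mm ball on the tipping lever, a steel bar 8 mm thick on the front wall of the trough, 97 mm from the hinge axis; at rest 24 mm to the tail side (+y) of the hinge, 94 mm above it and 30 mm in front (-x) of the trough's centre line. Push it to the spout side (stand -y) in an arc about the hinge axis; 2 N are enough
- dish: loose round steel dish, 0.35 kg, 116 mm diameter at the rim, 92 mm at the foot, rim 20 mm and inner floor 4 mm above its underside, mouth 108 mm. Origin: centre of underside. On its -y side an upright fin, 10 mm thick (in x), 56 to 94 mm from the centre, top at 40 mm, to pinch or push. Best place: centre 20 mm beyond the lip on the pouring side (stand -y), fin pointing away from the trough
- nut_0: plain steel hex nut, 19 mm across the flats, 10 mm thick, 20 g, one of four alike that start in the trough, lying flat; origin at the centre of its underside
- nut_1: plain steel hex nut, 19 mm across the flats, 10 mm thick, 20 g, one of four alike that start in the trough, lying flat; origin at the centre of its underside
- nut_2: plain steel hex nut, 19 mm across the flats, 10 mm thick, 20 g, one of four alike that start in the trough, lying flat; origin at the centre of its underside
- nut_3: plain steel hex nut, 19 mm across the flats, 10 mm thick, 20 g, one of four alike that start in the trough, lying flat; origin at the centre of its underside
- ipa_bottle: white squeeze bottle with a red pointed cap, 47 mm diameter, 134 mm tall, upright; a bystander that must stay put; origin at the centre of its underside
- multimeter: hand multimeter lying on its back, 144 x 80 x 42 mm; a bystander that must stay put; origin at the centre of its underside
- solder_spool: solder spool standing on its flange, 58 mm diameter, 36 mm high; a bystander that must stay put; origin at the centre of its underside
- controller_0: small black panel controller, 87 x 48 x 48 mm; a bystander that must stay put; origin at the centre of its underside
Mind the look-alikes: they are no part of the job. Of the things that look like the dish, the largest one is meant.

How it is judged:
On the way, in this order (a step that is already met when the one before it is completed fails the run):
1. with all four nuts still in the trough, the dish stands flat under the spout lip (lip within 50 mm of the dish's centre, seen from above) and the lip is 1 to 25 mm above the dish's rim (z of spout_lip in the frame of dish between 0.021 and 0.045 m and horizontal distance between spout_lip and dish below 0.05 m and angle between dish's own z axis and vertical below 0.05 rad and height (world z) of dish below 0.006 m and y of nut_0 in the frame of spout_lip between 0 and 0.125 m and z of nut_0 in the frame of spout_lip between -0.02 and 0.04 m and x of nut_0 in the frame of spout_lip between -0.03 and 0.03 m and y of nut_1 in the frame of spout_lip between 0 and 0.125 m and z of nut_1 in the frame of spout_lip between -0.02 and 0.04 m and x of nut_1 in the frame of spout_lip between -0.03 and 0.03 m and y of nut_2 in the frame of spout_lip between 0 and 0.125 m and z of nut_2 in the frame of spout_lip between -0.02 and 0.04 m and x of nut_2 in the frame of spout_lip between -0.03 and 0.03 m and y of nut_3 in the frame of spout_lip between 0 and 0.125 m and z of nut_3 in the frame of spout_lip between -0.02 and 0.04 m and x of nut_3 in the frame of spout_lip between -0.03 and 0.03 m), for 0.2 s.
2. all four nuts are in the dish while the spout is still close over it (lip at most 25 mm above its rim) (z of spout_lip in the frame of dish below 0.045 m and horizontal distance between each of nut_0, nut_1, nut_2, nut_3 and dish below 0.052 m and z of nut_0 in the frame of dish between 0 and 0.032 m and z of nut_1 in the frame of dish between 0 and 0.032 m and z of nut_2 in the frame of dish between 0 and 0.032 m and z of nut_3 in the frame of dish between 0 and 0.032 m), for 0.2 s.
At the end, for the whole second after the job is handed in: All four nuts lie still in the dish (each within 52 mm of its centre and not above 32 mm over its underside); the dish stands flat on the worktop at rest; the spout lip is still within 50 mm of the dish's centre seen from above and at most 25 mm above its rim (all of step 2 and angle between dish's own z axis and vertical below 0.05 rad and height (world z) of dish below 0.006 m and horizontal distance between spout_lip and dish below 0.05 m and linear speed of each of nut_0, nut_1, nut_2, nut_3 below 0.03 m/s and linear speed of dish below 0.02 m/s); the robot touches nothing.
It fails at once if the gripper touches a nut with more than 1 N (contact force between any of nut_0, nut_1, nut_2, nut_3 and the fingers above 1 N).
It fails at once if the bottle, the multimeter, the solder spool or the controller is shifted by more than 20 mm (distance of any of ipa_bottle, multimeter, solder_spool, controller_0 from where it was at the start of the episode above 0.02 m).
It also fails if it takes over 72 s, if anything falls off the work surface, if the arm or the gripper's body presses on something with over 40 N, if the wrist force passes 120 N, or if a joint passes its speed limit or range.

## Working session

There is one attempt and no reset: what is moved stays moved. The work goes in short steps, Python scripts to look and compute and a tool call to move; the robot and the scene stay as the last step left them, time stands still between calls to the robot, and variables do not carry over. Pictures are saved under pics/ and viewed, at most 10 in all, crops included, and the job is handed in when it is done.

Besides the shell and the picture viewer there is one more tool, called by a JSON object that holds its "method" and its "body", one argument or row to a line. move_arm: Moves the arm, as the interface text tells. Its arguments: {"type":"object","properties":{"plan":{"type":"array"},"grip":{"type":"number"}},"required":["plan"]}

```bash
mkdir -p pics
cat > h.py <<'E'
import numpy as np, cv2, pickle
from bench import ctrl
def snap(n,f):
    c=ctrl.camera(n); cv2.imwrite(f'pics/{f}.png',c['pixels'][:,:,::-1]); pickle.dump(c,open(f'pics/{f}.pkl','wb')); return c
def load(f): return pickle.load(open(f'pics/{f}.pkl','rb'))
def R(c):
    from scipy.spatial.transform import Rotation as Ro
    a=np.array(c['attitude'])
    return a if a.shape==(3,3) else Ro.from_quat(a[[1,2,3,0]]).as_matrix()
def at(c,u,v,z):
    d=R(c)@np.array([(u-c['cx'])/c['fx'],(v-c['cy'])/c['fy'],1]); o=np.array(c['origin'])
    return o+d*(z-o[2])/d[2]
def proj(c,p):
    q=R(c).T@(np.array(p)-c['origin']); return q[:2]/q[2]*[c['fx'],c['fy']]+[c['cx'],c['cy']]
E
python3 - <<'E'
from h import *
for n in('side','top'):
    c=snap(n,n+'0'); print(n,c['origin'],c['attitude'],c['fx'],c['cx'],c['cy'])
a=cv2.imread('pics/top0.png');
cv2.imwrite('pics/top0b.png',cv2.resize(a,(800,600),interpolation=cv2.INTER_CUBIC))
a=cv2.imread('pics/side0.png');
cv2.imwrite('pics/side0b.png',cv2.resize(a,(800,600),interpolation=cv2.INTER_CUBIC))
E
```

```text
side [-0.03274479  0.84060201  0.87244807] [ 0.11697409 -0.23043834  0.84237997 -0.47287547] 389.5112387525385 254.87976141680502 197.46477859428302
top [ 0.43599513 -0.11131641  1.3607279 ] [ 0.02330676 -0.70299719  0.71023507 -0.02859872] 394.97950050419377 254.2061571677923 194.1912153106985
```

View pics/top0b.png

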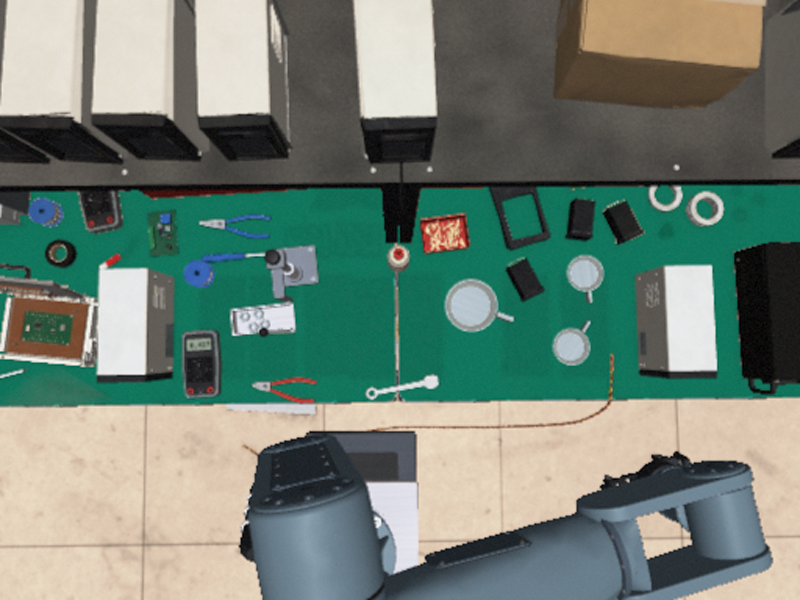

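View pics/side0b.png

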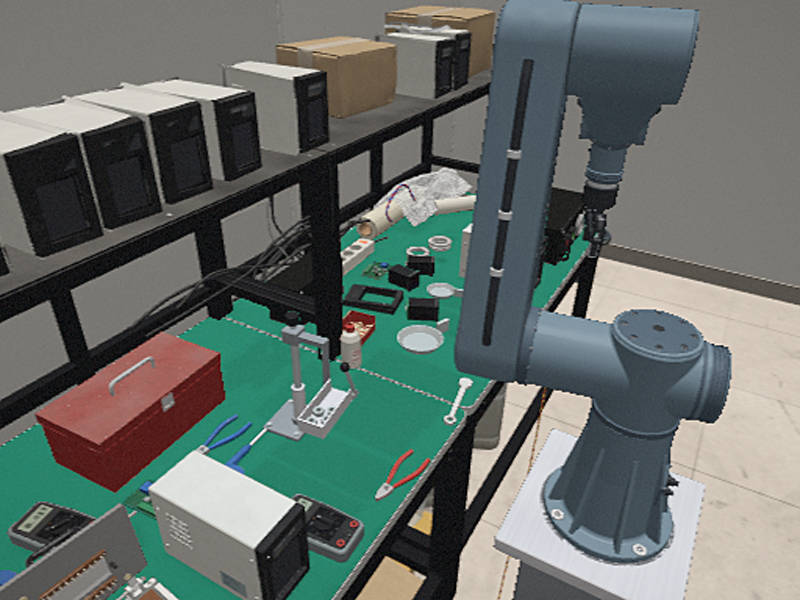

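The side view shows the stand left of the bottle, with the trough in front of it. The top view (800x600 scale) shows three dish look-alikes:
- (471,305), the largest, about 53 px across
- (585,273), smaller
- (571,346), smaller

The largest, at (471,305), fits the description, and its fin points right at (508,318). I'll confirm it in a crop.

Run:
```python
from h import *
a=cv2.imread('pics/top0.png')
p=cv2.resize(a[150:260,140:240],None,fx=4,fy=4,interpolation=cv2.INTER_CUBIC)
q=cv2.resize(a[150:260,240:340],None,fx=4,fy=4,interpolation=cv2.INTER_CUBIC)
cv2.imwrite('pics/c1.png',np.hstack([p,q]))
b=cv2.imread('pics/side0.png')
cv2.imwrite('pics/c2.png',cv2.resize(b[185:295,160:300],None,fx=5.4,fy=5.4,interpolation=cv2.INTER_CUBIC))
```

```text
(no output)
```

View pics/c1.png

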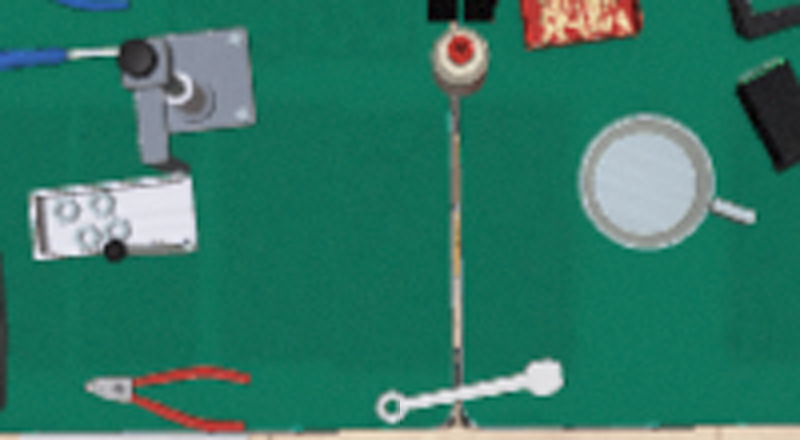

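View pics/c2.png

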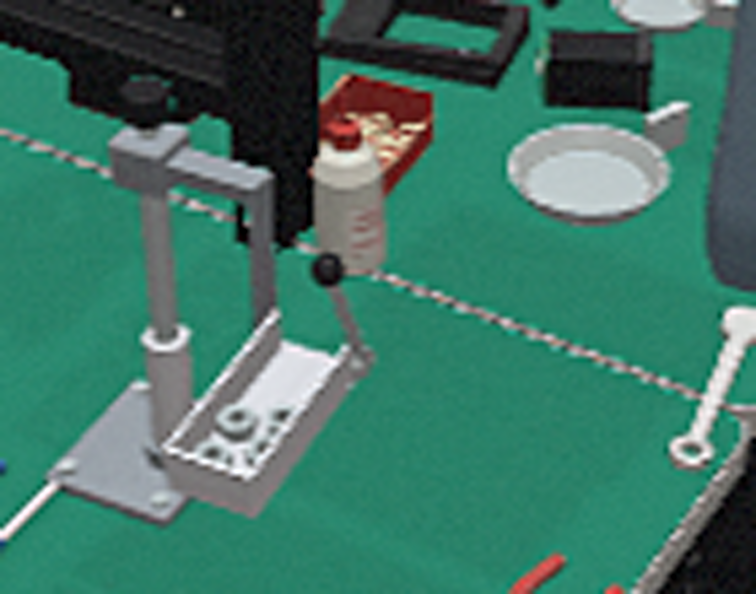

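The crops confirm the largest dish at c1 (647,181), fin tip (752,216). They also show the knob at (138,60), lever ball (115,250), the spout end of the trough at right, x≈193, and the bottle cap at (460,48).

Run:
```python
from h import *
c=load('top0'); s=load('side0')
f=lambda u,v,z:at(c,140+(u+.5)/4-.5,150+(v+.5)/4-.5,z).round(4)
g=lambda u,v:(160+(u+.5)/5.4-.5,185+(v+.5)/5.4-.5)
for n,u,v,z in [('knob',138,60,.27),('plate_c1',165,35,.01),('plate_tr',248,28,.01),('plate_br',256,125,.01),('ball',115,250,.221),('sp_rim_a',190,178,.143),('sp_rim_b',196,250,.143),('tail_a',32,190,.135),('tail_b',35,258,.135),('dish',647,181,.02),('finbase',712,203,.04),('fintip',752,216,.04),('bottle',460,48,.134),('blackctl',775,115,.048),('post l',430,15,.1)]: print(n,f(u,v,z))
def tri(a,b):
    (u,v),(x,y)=a,b
    p1,p2=np.array(c['origin']),np.array(s['origin'])
    q1=at(c,u,v,0)-p1; q2=at(s,x,y,0)-p2
    t=np.linalg.lstsq(np.c_[q1,-q2],p2-p1,rcond=None)[0]
    A,B=p1+t[0]*q1,p2+t[1]*q2; return ((A+B)/2).round(4),np.linalg.norm(A-B).round(4)
F=lambda u,v:(140+(u+.5)/4-.5,150+(v+.5)/4-.5)
print('ball',tri(F(115,250),g(326,269)),'knob',tri(F(138,60),g(143,90)),'cap',tri(F(460,48),g(344,127)),'dish',tri(F(647,181),g(588,168)))
print(ctrl.get_obs())
```

```text
knob [0.6008 0.1019 0.27  ]
plate_c1 [0.6616 0.1295 0.01  ]
plate_tr [0.6671 0.0581 0.01  ]
plate_br [0.5829 0.0513 0.01  ]
ball [0.4705 0.1274 0.221 ]
sp_rim_a [0.5278 0.0862 0.143 ]
sp_rim_b [0.4722 0.0815 0.143 ]
tail_a [0.5203 0.21   0.135 ]
tail_b [0.4675 0.2071 0.135 ]
dish [ 0.5306 -0.2825  0.02  ]
finbase [ 0.5102 -0.3341  0.04  ]
fintip [ 0.4989 -0.3674  0.04  ]
bottle [ 0.6285 -0.1234  0.134 ]
blackctl [ 0.5829 -0.3872  0.048 ]
post l [ 0.6609 -0.0998  0.1   ]
ball (array([0.4717, 0.1295, 0.2135]), np.float64(0.0022)) knob (array([0.6039, 0.1044, 0.2646]), np.float64(0.0053)) cap (array([ 0.6337, -0.1234,  0.1039]), np.float64(0.0012)) dish (array([ 0.5315, -0.2829,  0.0147]), np.float64(0.0012))
{'time_s': 0.1, 'q': array([-1.38729222e+00,  1.81472553e-01,  1.60787557e+00,  1.34457157e-05,
        1.35379545e+00, -2.06303497e-01]), 'dq': array([-0.00019258, -0.00138925, -0.00096605, -0.00095212, -0.00062831,
       -0.00128035]), 'joint_efforts': array([ 6.68867360e-04, -4.45878017e+01, -3.52236021e+01, -2.74971662e-04,
        4.18320749e-03, -6.30895101e-06]), 'eef_pos': array([ 0.21843516, -0.53137696,  0.23048665]), 'eef_rot': array([-7.75336345e-04,  9.81066292e-01,  1.93670674e-01,  1.54034748e-05]), 'wrist_force': array([0.24996187, 0.09407195, 0.16291649]), 'torque': array([-0.02103047, -0.01152853,  0.00752763]), 'grasp_force': 0.0, 'opening': 0.9976152144905472}
```

```bash
cat > fit.py <<'E'
from h import *
from scipy.optimize import least_squares
c=load('top0'); s=load('side0')
F=lambda u,v:np.array((140+(u+.5)/4-.5,150+(v+.5)/4-.5))
G=lambda u,v:np.array((160+(u+.5)/5.4-.5,185+(v+.5)/5.4-.5))
# points in lip frame at rest (x,y,z): floor slopes -0.07
def T(x,y,h): return np.array([x,y*np.cos(.07)+h*np.sin(.07)*1,-y*np.sin(.07)+h])
w=.026
pts=dict(knob=np.array([.1,np.nan,.155]),ball=np.array([-.03,.031,.106]),sb=T(w,0,.028),sf=T(-w,0,.028),tb=T(w,.121,.028),tf=T(-w,.121,.028),tfb=T(-w,.121,0),tbb=T(w,.121,0))
ob=[(c,'knob',F(138,60)),(c,'ball',F(115,250)),(c,'sb',F(190,178)),(c,'sf',F(196,250)),(c,'tb',F(32,190)),(c,'tf',F(35,258)),
(s,'knob',G(143,90)),(s,'ball',G(326,269)),(s,'sb',G(278,312)),(s,'sf',G(345,347)),(s,'tf',G(248,478)),(s,'tb',G(165,450)),(s,'tfb',G(255,515)),(s,'tbb',G(178,492))]
def res(p):
    x,y,a,k=p; Rz=np.array([[np.cos(a),-np.sin(a),0],[np.sin(a),np.cos(a),0],[0,0,1]]); r=[]
    for cam,n,o in ob:
        q=pts[n].copy()
        if n=='knob': q[1]=k
        r.append(proj(cam,Rz@q+[x,y,.115])-o)
    return np.ravel(r)
if __name__=='__main__':
    f=least_squares(res,[.5,.09,.06,.01],loss='soft_l1')
    print(f.x)
    for o,r in zip(ob,f.fun.reshape(-1,2)): print('top' if o[0] is c else 'side',o[1],r.round(1))
E
python3 fit.py
```

```text
[0.50260616 0.08998077 0.07810696 0.00749119]
top knob [-1.2 -0.3]
top ball [3.1 0. ]
top sb [-2.5 -0.2]
top sf [-2.7 -1.4]
top tb [-1.4  0.4]
top tf [-1.   0.1]
side knob [ 1.2 -1.1]
side ball [ 3. -4.]
side sb [ 0.9 -1.2]
side sf [ 3.7 -2.8]
side tf [0.3 0.3]
side tb [-0.4 -0.3]
side tfb [-0.2  0.6]
side tbb [-1.8 -1. ]
```

Run:
```python
from h import *
c=load('top0'); s=load('side0')
def tri(a,b):
    p1,p2=np.array(c['origin']),np.array(s['origin'])
    q1=at(c,a[0],a[1],0)-p1; q2=at(s,b[0],b[1],0)-p2
    t=np.linalg.lstsq(np.c_[q1,-q2],p2-p1,rcond=None)[0]
    A,B=p1+t[0]*q1,p2+t[1]*q2; return ((A+B)/2).round(3),np.linalg.norm(A-B).round(3)
k=1.5625
# lower front edge of tower box nearest centre (top right corner 436,162) vs side (327,148)
print('boxR',tri((436/k,160/k),(240/k,180/k)),tri((436/k,160/k),(327/k,148/k)),tri((362/k,160/k),(249/k,180/k)))
# for shelf front edge line in top image (row 186): x as function of z; and where side ray hits
for z in (.2,.3,.4,.5,.6): print(z,at(c,400/k,186/k,z).round(3),proj(s,at(c,400/k,186/k,z))*k,proj(s,at(c,290/k,186/k,z))*k)
f=lambda u,v,z:at(c,140+(u+.5)/4-.5,150+(v+.5)/4-.5,z).round(4)
for u,v,z in [(738,90,.048),(785,170,.048),(778,60,.048)]: print(f(u,v,z))
```

```text
boxR (array([ 0.803, -0.128,  0.404]), np.float64(0.175)) (array([ 0.71 , -0.175,  0.488]), np.float64(0.006)) (array([ 0.758, -0.042,  0.441]), np.float64(0.084))
0.2 [ 0.746 -0.128  0.2  ] [308.51243483 274.98903575] [245.09911543 316.56706935]
0.3 [ 0.72  -0.127  0.3  ] [315.36575168 238.17119252] [255.73253666 273.41361699]
0.4 [ 0.693 -0.125  0.4  ] [322.91932619 197.59137863] [267.32515022 226.36748893]
0.5 [ 0.666 -0.124  0.5  ] [331.28626307 152.64196548] [280.01287286 174.87709628]
0.6 [ 0.639 -0.122  0.6  ] [340.60541112 102.57702035] [293.9585734  118.28147093]
[ 0.6043 -0.3567  0.048 ]
[ 0.5367 -0.3944  0.048 ]
[ 0.6293 -0.3909  0.048 ]
```

{"method": "move_arm", "body": {
  "plan": [0.95, 0.6, -0.3, 0, 0, 0.14, 1.9, 1.2, -0.6, 0, 0, 0.28, 2.85, 1.8, -0.9, 0, 0, 0.42, 3.8, 2.4, -1.2, 0, 0, 0.56, 4.75, 3.0, -1.6, 0, 0, 0.7, 5.7, 3.53, -2.0, 0, 0, 0.82, 5.7, 3.53, -2.0, 0, 0, 0.82, 5.7, 3.53, -2.0, 0, 0, 0.82],
  "grip": 45
}}

```text
time_s: 1.1
eef_pos: [0.5033, -0.3552, 0.1308]
eef_rot: [-0.0, 0.823, 0.569, -0.0]
wrist_force: [0.1, 0.1, 0.5]
opening: 0.526
grasp_force: 0.0
```

Run:
```python
from h import *
c=snap('wrist','w1'); print(ctrl.get_obs()['eef_pos'],ctrl.get_obs()['eef_rot'],c['origin'],ctrl.get_obs()['q'])
```

```text
[ 0.50301941 -0.35591904  0.13142548] [ 4.73757615e-05  8.22843709e-01  5.68267711e-01 -1.92222729e-04] [ 0.52914843 -0.28468708  0.27364901] [-8.07931802e-01  3.72272761e-01  1.58081124e+00 -4.25285707e-04
  1.18847578e+00 -4.45774994e-01]
```

View pics/w1.png

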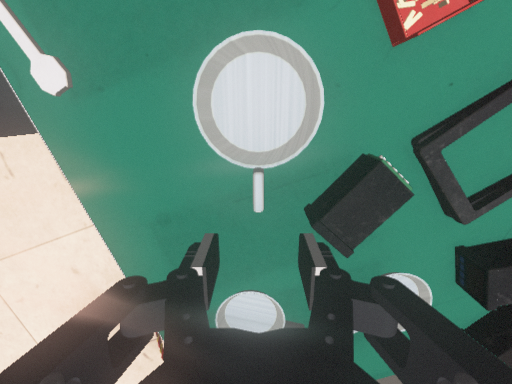

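The wrist view shows the dish rim centred at (258,98), with the fin from (258,170) to (258,211), lined up with the open fingers. The controller is right of the fin.

Run:
```python
from h import *
c=load('w1')
for u,v,z in [(258.5,98,.02),(258,171,.04),(258,212,.04),(258,190,.04),(305,210,.048),(345,253,.048)]: print(at(c,u,v,z).round(4))
print(proj(c,[.503,-.3559,.131]))
```

```text
[ 0.532  -0.2766  0.02  ]
[ 0.5104 -0.3328  0.04  ]
[ 0.4971 -0.3681  0.04  ]
[ 0.5044 -0.3487  0.04  ]
[ 0.5371 -0.3779  0.048 ]
[ 0.5585 -0.4308  0.048 ]
[259.79447621 246.71353402]
```

{"method": "move_arm", "body": {
  "plan": [0.035, 0.155, 0, 0, 0, 0, 0.035, 0.155, -0.6, 0, 0, 0, 0.035, 0.155, -1.2, 0, 0, 0, 0.035, 0.155, -1.8, 0, 0, 0, 0.035, 0.155, -2.1, 0, 0, 0, 0.035, 0.155, -2.36, 0, 0, 0, 0.035, 0.155, -2.36, 0, 0, 0],
  "grip": 28
}}

```text
time_s: 2.02
eef_pos: [0.5049, -0.3475, 0.0129]
eef_rot: [-0.0, 0.823, 0.568, -0.0]
wrist_force: [0.6, 0.5, -0.0]
opening: 0.328
grasp_force: 0.0
```

{"method": "move_arm", "body": {
  "plan": [0, 0, 0, 0, 0, 0, 0, 0, 0, 0, 0, 0, 0, 0, 0, 0, 0, 0, 0, 0, 0, 0, 0, 0, 0, 0, 0, 0, 0, 0],
  "grip": 0
}}

```text
time_s: 2.65
eef_pos: [0.5058, -0.3483, 0.0144]
eef_rot: [0.001, 0.823, 0.569, 0.0]
wrist_force: [-1.3, -0.0, 6.3]
opening: 0.103
grasp_force: 60.0
```

{"method": "move_arm", "body": {
  "plan": [0, 0.15, 0.02, 0, 0, 0.01, 0, 0.45, 0.02, 0, 0, 0.03, 0, 0.8, 0.02, 0, 0, 0.05, 0, 1.2, 0.02, 0, 0, 0.08, 0, 1.6, 0.02, 0, 0, 0.1, 0, 2.0, 0.02, 0, 0, 0.13, 0, 2.4, 0.02, 0, 0, 0.15, 0, 2.8, 0.02, 0, 0, 0.18, 0, 3.15, 0.02, 0, 0, 0.2, 0, 3.4, 0.02, 0, 0, 0.22]
}}

```text
time_s: 3.9
eef_pos: [0.5054, -0.1766, 0.0144]
eef_rot: [0.0, 0.755, 0.656, -0.0]
wrist_force: [0.8, -4.8, 2.3]
opening: 0.104
grasp_force: 59.7
```

{"method": "move_arm", "body": {
  "plan": [0.01, 0.4, 0, 0, 0, 0.02, 0.02, 0.8, 0, 0, 0, 0.05, 0.03, 1.2, 0, 0, 0, 0.08, 0.04, 1.6, 0, 0, 0, 0.1, 0.05, 2.0, 0, 0, 0, 0.13, 0.06, 2.4, 0, 0, 0, 0.16, 0.07, 2.8, 0, 0, 0, 0.18, 0.07, 3.15, 0, 0, 0, 0.2, 0.07, 3.4, 0, 0, 0, 0.21, 0.07, 3.4, 0, 0, 0, 0.21]
}}

```text
time_s: 5.15
eef_pos: [0.5085, -0.0055, 0.0143]
eef_rot: [-0.001, 0.682, 0.732, 0.001]
wrist_force: [0.9, 4.9, 4.4]
opening: 0.106
grasp_force: 59.9
```

Run:
```python
from h import *
o=ctrl.get_obs(); print(o['eef_pos'],o['wrist_force'],o['opening'])
snap('wrist','w2');snap('top','t2')
a=cv2.imread('pics/w2.png'); b=cv2.imread('pics/t2.png')[150:260,140:260]
cv2.imwrite('pics/m2.png',np.hstack([cv2.resize(a,(400,300)),cv2.resize(b,(400,367),interpolation=cv2.INTER_CUBIC)[:300]]))
```

```text
[ 0.50851632 -0.00549813  0.01432541] [0.92877234 4.87476932 4.35964184] 0.10620126442244857
```

View pics/m2.png

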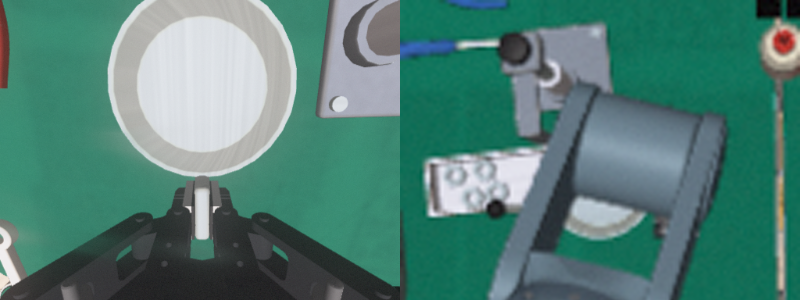

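The left half (wrist) shows the dish flat with its rim centred near (202,84), i.e. (258,107) at full size, and the fin in the fingers. The right half shows the trough and its nuts undisturbed.

Run:
```python
from h import *
c=load('w2'); print(c['origin'],at(c,258.5,107,.02)); print([proj(c,[.502+dx,y,.115]).round() for dx in(-.026,.026) for y in (.085,.095)])
```

```text
[0.50246696 0.06943584 0.1572437 ] [0.50240067 0.07034313 0.02      ]
[array([ 60., -33.]), array([  49., -135.]), array([461.,  -0.]), array([484., -96.])]
```

{"method": "move_arm", "body": {
  "plan": [0, 0, 0, 0, 0, 0, 0, 0, 0, 0, 0, 0, 0, 0, 0, 0, 0, 0, 0, 0, 0, 0, 0, 0],
  "grip": 32
}}

```text
time_s: 5.75
eef_pos: [0.5085, -0.0078, 0.0141]
eef_rot: [-0.0, 0.682, 0.731, -0.0]
wrist_force: [-0.9, -0.5, -0.2]
opening: 0.377
grasp_force: 0.0
```

{"method": "move_arm", "body": {
  "plan": [0, -0.4, 0.3, 0, 0, 0, 0, -1.2, 1.0, 0, 0, 0, 0, -1.6, 2.0, 0, 0, 0, 0, -1.6, 3.2, 0, 0, 0, 0, -1.6, 4.4, 0, -0.05, 0, 0, -1.6, 5.6, 0, -0.1, 0, 0, -1.4, 6.7, 0, -0.15, 0, 0, -0.8, 6.9, 0, -0.2, 0, 0.4, 0, 6.9, 0, -0.25, 0, 0.9, 0.9, 6.9, 0, -0.35, 0],
  "grip": 0
}}

```text
time_s: 7.0
eef_pos: [0.5546, 0.0379, 0.3601]
eef_rot: [0.129, 0.672, 0.719, 0.12]
wrist_force: [-0.4, 0.1, -1.1]
opening: -0.001
grasp_force: 0.0
```

{"method": "move_arm", "body": {
  "plan": [0.5, 0.7, -0.3, 0, 0, 0, 0.97, 1.3, -0.7, 0, 0, 0, 0.97, 1.3, -1.0, 0, 0, 0, 0.97, 1.3, -1.0, 0, 0, 0]
}}

```text
time_s: 7.5
eef_pos: [0.6011, 0.1022, 0.3072]
eef_rot: [0.126, 0.672, 0.72, 0.117]
wrist_force: [-0.8, 0.0, 0.5]
opening: 0.0
grasp_force: 0.0
```

Run:
```python
from h import *
o=ctrl.get_obs(); print(o['eef_pos'],o['eef_rot'],o['wrist_force'],o['opening'],o['q'])
snap('side','s3');snap('wrist','w3')
a=cv2.imread('pics/w3.png'); b=cv2.imread('pics/s3.png')[120:300,130:330]
cv2.imwrite('pics/m3.png',np.hstack([cv2.resize(a,(400,300)),cv2.resize(b,(400,360),interpolation=cv2.INTER_CUBIC)[:300]]))
```

```text
[0.60105141 0.10219691 0.30715934] [0.12589978 0.67198379 0.72028476 0.11737501] [-0.80883416  0.04157276  0.53651344] 4.683997551987253e-05 [-0.03168807 -0.02689     1.71329747  0.01186703  1.10939326 -0.10447238]
```

View pics/m3.png

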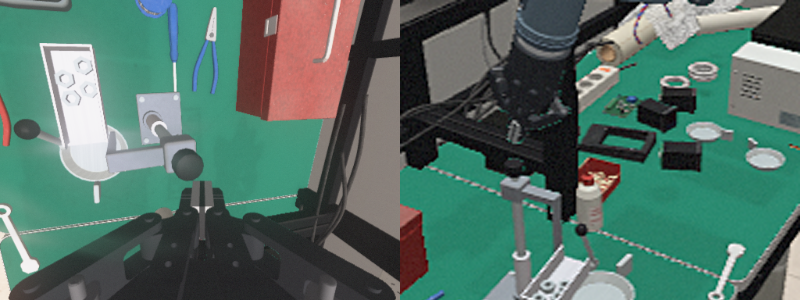

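The wrist half shows the knob at (187,164), i.e. (239,210) at full size, just ahead of the shut fingertips. The spout is over the dish, with the nuts still in the trough. The side half shows the fingertips above the knob.

Run:
```python
from h import *
c=load('w3'); k=1.28
for n,u,v,z in [('knob',187,163,.27),('ball',28,130,.217),('lipL',62,147,.115),('lipR',108,142,.115),('dish',93,150,.02),('fin',97,193,.04)]: print(n,at(c,u*k,v*k,z).round(4))
print(proj(c,[.601,.1022,.307])/k)
```

```text
knob [0.6004 0.1102 0.27  ]
ball [0.4712 0.1291 0.217 ]
lipL [0.4711 0.0837 0.115 ]
lipR [0.5285 0.0893 0.115 ]
dish [0.497  0.0492 0.02  ]
fin [ 0.5001 -0.0285  0.04  ]
[201.1431679  190.49841814]
```

{"method": "move_arm", "body": {
  "plan": [0, 0.08, -0.3, 0, 0, 0, 0, 0.08, -0.55, 0, 0, 0, 0, 0.08, -0.75, 0, 0, 0, 0, 0.08, -0.95, 0, 0, 0, 0, 0.08, -1.15, 0, 0, 0, 0, 0.08, -1.35, 0, 0, 0, 0, 0.08, -1.55, 0, 0, 0, 0, 0.08, -1.75, 0, 0, 0, 0, 0.08, -1.9, 0, 0, 0, 0, 0.08, -1.9, 0, 0, 0]
}}

```text
time_s: 8.85
eef_pos: [0.6022, 0.1063, 0.2145]
eef_rot: [0.127, 0.672, 0.72, 0.119]
wrist_force: [-2.1, -0.5, 3.0]
opening: 0.002
grasp_force: 1.5
```

{"method": "move_arm", "body": {
  "plan": [0, 0, -0.15, 0, 0, 0, 0, 0, -0.3, 0, 0, 0, 0, 0, -0.45, 0, 0, 0]
}}

```text
time_s: 9.22
eef_pos: [0.603, 0.1063, 0.1934]
eef_rot: [0.128, 0.672, 0.72, 0.12]
wrist_force: [-7.1, -0.8, 12.6]
opening: 0.001
grasp_force: 6.2
```

{"method": "move_arm", "body": {
  "plan": [0, 0, 0.5, 0, 0, 0, 0, 0, 1.4, 0, 0, 0, -0.3, -0.3, 2.2, 0, 0, 0, -0.3, -0.3, 2.2, 0, 0, 0]
}}

```text
time_s: 9.72
eef_pos: [0.5888, 0.0907, 0.3061]
eef_rot: [0.13, 0.672, 0.719, 0.121]
wrist_force: [-0.1, -0.1, -0.6]
opening: -0.002
grasp_force: 0.0
```

Run:
```python
from h import *
o=ctrl.get_obs(); print(o['eef_pos'],o['wrist_force'])
snap('side','s4');snap('wrist','w4')
a=cv2.imread('pics/w4.png'); b=cv2.imread('pics/s4.png')[190:290,170:290]
cv2.imwrite('pics/m4.png',np.hstack([cv2.resize(a,(384,288)),cv2.resize(b,(346,288),interpolation=cv2.INTER_CUBIC)]))
```

```text
[0.58881183 0.0906529  0.30605165] [-0.13176268 -0.08112041 -0.55165053]
```

View pics/m4.png

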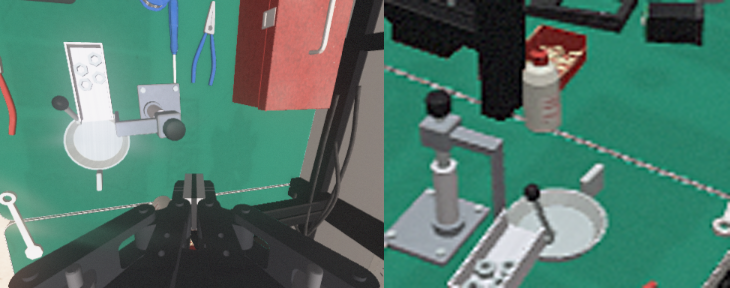

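The wrist half shows the knob at (174,126), the ball at (59,102) and the spout over the dish. The side half shows the knob top at about (438,96), the ball at (532,191), and the nuts still in the trough.

Run:
```python
from h import *
s=load('s4'); w=load('w4'); k=4/3
def tri(c,a,s,b):
    p1,p2=np.array(c['origin']),np.array(s['origin'])
    q1=at(c,*a,-1)-p1; q2=at(s,*b,-1)-p2
    t=np.linalg.lstsq(np.c_[q1,-q2],p2-p1,rcond=None)[0]
    A,B=p1+t[0]*q1,p2+t[1]*q2; return ((A+B)/2).round(4),np.linalg.norm(A-B).round(4)
S=lambda u,v:(170+(u-384)/2.88,190+v/2.88)
print('knob',tri(w,(174*k,126*k),s,S(438,96)),'ball',tri(w,(59*k,102*k),s,S(532,191)))
for z in(.18,.19,.2): print(z,proj(s,[.602,.106,z]),S(438,96))
# cross-correlation shift of knob+block patch between s3 and s4
a=load('side0')['pixels'];b=s['pixels']
r=cv2.matchTemplate(b,a[195:225,178:200],cv2.TM_CCOEFF_NORMED); m=cv2.minMaxLoc(r); print(m[1],m[3])
for d in(.07,.075,.08,.085,.09): print(d,proj(s,[.602,.106,.26-d])-proj(s,[.602,.106,.26]))
```

```text
knob (array([0.5996, 0.1113, 0.1926]), np.float64(0.0021)) ball (array([0.4694, 0.1308, 0.1366]), np.float64(0.0004))
0.18 [189.14310121 225.60281898] (188.75, 223.33333333333334)
0.19 [188.91689965 222.89193995] (188.75, 223.33333333333334)
0.2 [188.68865316 220.1565538 ] (188.75, 223.33333333333334)
0.769241452217102 (15, 55)
0.07 [ 1.64226504 19.68148146]
0.075 [ 1.75561972 21.03996374]
0.08 [ 1.86846661 22.3923605 ]
0.085 [ 1.98080911 23.73871254]
0.09 [ 2.0926506 25.0790603]
```

{"method": "move_arm", "body": {
  "plan": [-0.6, 0.35, 0, 0, 0.08, 0, -1.2, 0.7, 0, 0, 0.17, 0, -1.8, 1.05, 0, 0, 0.26, 0, -2.5, 1.45, -0.5, 0, 0.35, 0, -2.5, 1.45, -1.3, 0, 0.35, 0, -2.5, 1.45, -2.1, 0, 0.35, 0, -2.5, 1.45, -2.1, 0, 0.35, 0, -2.5, 1.45, -2.1, 0, 0.35, 0]
}}

```text
time_s: 10.82
eef_pos: [0.4626, 0.164, 0.1972]
eef_rot: [-0.0, 0.682, 0.731, -0.0]
wrist_force: [0.0, 0.2, 0.8]
opening: 0.004
grasp_force: 0.0
```

{"method": "move_arm", "body": {
  "plan": [0, 0, -0.5, 0, 0, 0, 0, 0, -1.1, 0, 0, 0, 0, 0, -1.64, 0, 0, 0, 0, 0, -1.64, 0, 0, 0, 0, -0.2, -1.64, 0, 0, 0, 0.02, -0.35, -1.64, 0, 0, 0, 0.04, -0.5, -1.64, 0, 0, 0, 0.04, -0.5, -1.64, 0, 0, 0]
}}

```text
time_s: 11.82
eef_pos: [0.465, 0.1383, 0.1155]
eef_rot: [0.001, 0.683, 0.731, 0.001]
wrist_force: [0.9, 2.3, 2.7]
opening: 0.003
grasp_force: 0.8
```

{"method": "move_arm", "body": {
  "plan": [0.01, -0.12, 0, 0, 0, 0, 0.02, -0.24, 0, 0, 0, 0, 0.03, -0.36, 0, 0, 0, 0, 0.03, -0.48, 0, 0, 0, 0, 0.03, -0.48, 0, 0, 0, 0]
}}

```text
time_s: 12.45
eef_pos: [0.4657, 0.1143, 0.1146]
eef_rot: [-0.0, 0.683, 0.731, -0.0]
wrist_force: [0.4, 2.7, 0.8]
opening: -0.003
grasp_force: 0.6
```

Run:
```python
from h import *
o=ctrl.get_obs(); print(o['eef_pos'],o['wrist_force'])
snap('side','s5');snap('wrist','w5')
a=cv2.imread('pics/w5.png'); b=cv2.imread('pics/s5.png')[190:290,170:290]
cv2.imwrite('pics/m5.png',np.hstack([cv2.resize(a,(384,288)),cv2.resize(b,(346,288),interpolation=cv2.INTER_CUBIC)]))
```

```text
[0.46567922 0.11434237 0.11464212] [0.39771006 2.74514418 0.84966017]
```

View pics/m5.png

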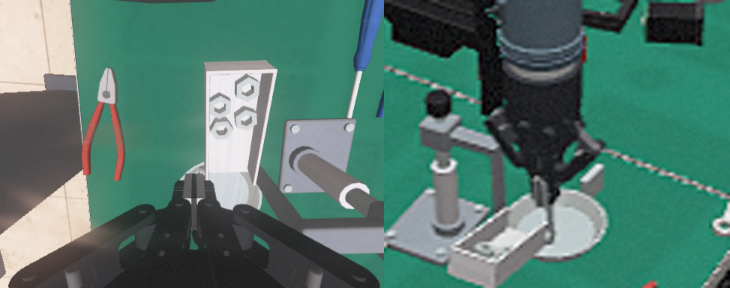

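The trough is tipping with the fingers behind the lever. The nuts, at about (235,105) in the wrist half, are still in the trough. I'll keep pushing slowly.

{"method": "move_arm", "body": {
  "plan": [0.01, -0.07, 0, 0, 0, 0, 0.01, -0.14, 0, 0, 0, 0, 0.02, -0.21, 0, 0, 0, 0, 0.02, -0.28, -0.02, 0, 0, 0, 0.03, -0.35, -0.04, 0, 0, 0, 0.03, -0.42, -0.06, 0, 0, 0, 0.04, -0.49, -0.08, 0, 0, 0, 0.04, -0.56, -0.1, 0, 0, 0, 0.05, -0.63, -0.13, 0, 0, 0, 0.05, -0.7, -0.16, 0, 0, 0]
}}

```text
time_s: 13.8
eef_pos: [0.4683, 0.0796, 0.1067]
eef_rot: [0.0, 0.682, 0.731, -0.0]
wrist_force: [-0.8, 1.5, 0.9]
opening: 0.0
grasp_force: 0.7
```

{"method": "move_arm", "body": {
  "plan": [0.01, -0.07, -0.02, 0, 0, 0, 0.01, -0.14, -0.05, 0, 0, 0, 0.02, -0.21, -0.08, 0, 0, 0, 0.02, -0.28, -0.11, 0, 0, 0, 0.03, -0.35, -0.14, 0, 0, 0, 0.03, -0.4, -0.17, 0, 0, 0, 0.03, -0.4, -0.17, 0, 0, 0, 0.03, -0.4, -0.17, 0, 0, 0, 0.03, -0.4, -0.17, 0, 0, 0]
}}

```text
time_s: 14.92
eef_pos: [0.4698, 0.0599, 0.0983]
eef_rot: [0.0, 0.682, 0.731, 0.0]
wrist_force: [-1.0, 0.2, -0.2]
opening: 0.001
grasp_force: 0.4
```

{"method": "move_arm", "body": {
  "plan": [0, 0.2, 0.05, 0, 0, 0, 0, 0.45, 0.1, 0, 0, 0, -0.02, 0.7, 0.2, 0, 0, 0, -0.04, 0.95, 0.3, 0, 0, 0, -0.06, 1.25, 0.35, 0, 0, 0, -0.08, 1.6, 0.35, 0, 0, 0, -0.1, 1.95, 0.35, 0, 0, 0, -0.15, 2.2, 0.35, 0, 0, 0, -0.15, 2.2, 0.6, 0, 0, 0, -0.15, 2.2, 1.3, 0, 0, 0]
}}

```text
time_s: 16.18
eef_pos: [0.4608, 0.1696, 0.1627]
eef_rot: [-0.001, 0.682, 0.731, -0.002]
wrist_force: [0.1, -0.3, 0.7]
opening: -0.0
grasp_force: 0.0
```

{"method": "move_arm", "body": {
  "plan": [0, 0, 0.8, 0, 0, 0, 0, 0, 1.6, 0, 0, 0, -0.4, -0.8, 2.4, 0, 0, 0, -1.0, -2.0, 3.0, 0, 0, 0, -1.5, -3.0, 3.2, 0, 0, 0, -1.9, -4.0, 3.2, 0, 0, 0, -1.9, -5.0, 3.2, 0, 0, 0, -1.9, -5.0, 3.2, 0, 0, 0]
}}

```text
time_s: 17.18
eef_pos: [0.3667, -0.0833, 0.3242]
eef_rot: [0.001, 0.685, 0.729, -0.0]
wrist_force: [0.7, 1.2, -1.0]
opening: -0.002
grasp_force: 0.0
```

Run:
```python
from h import *
o=ctrl.get_obs(); print(o['time_s'],o['eef_pos'],o['wrist_force'])
for n in('side','wrist','top'): snap(n,n[0]+'6')
a=cv2.imread('pics/w6.png'); b=cv2.imread('pics/s6.png')[200:290,180:280]; t=cv2.imread('pics/t6.png')[150:240,130:230]
I=cv2.INTER_CUBIC
cv2.imwrite('pics/m6.png',np.hstack([np.vstack([cv2.resize(a,(400,300)),cv2.resize(t,(333,300),interpolation=I)[:,:].copy().repeat(1,0) if 0 else cv2.copyMakeBorder(cv2.resize(t,(333,300),interpolation=I),0,0,0,67,0)]),cv2.copyMakeBorder(cv2.resize(b,(400,360),interpolation=I),0,240,0,0,0)]))
```

```text
17.175 [ 0.36668882 -0.08330177  0.32420995] [ 0.6632517   1.16753485 -1.04749318]
```

View pics/m6.png

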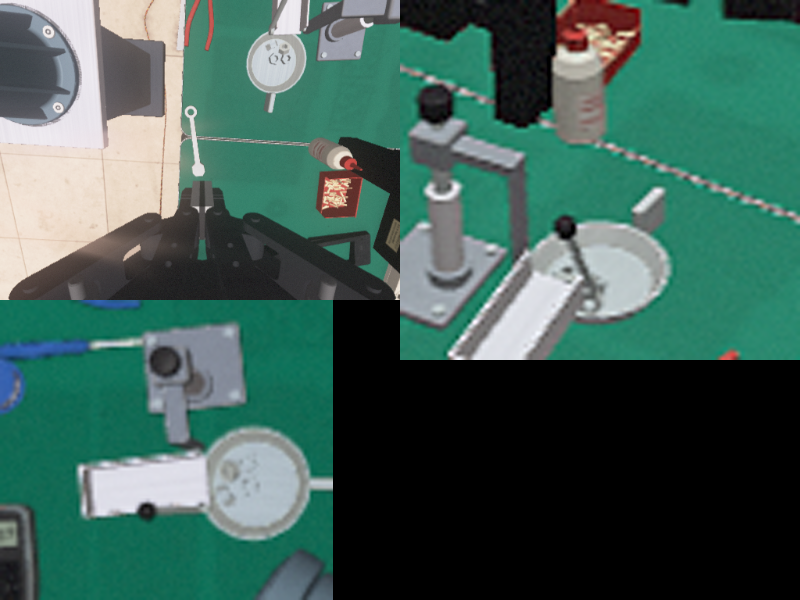

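The top panel shows the trough empty and the nuts in the dish: two clear at (230,470) and (225,494), the others at about (248,463) and (248,490). All are well inside the rim. The trough is back at rest with the spout over the dish and the bottle is undisturbed.

```bash
python3 -c "
from bench import ctrl
print(ctrl.hand_in())"
```

```text
the job is handed in; nothing more can be done
None
```

I handed the job in at about 17 s. The final pictures show the dish under the lowered spout with the nuts in it, the trough empty and the arm clear; the hand-in returned no verdict.

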